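# Slide the flat tin through the sprung flap of the holding box

### The arm

A 6-joint arm with a two-finger parallel gripper is mounted at the origin on the work surface. World frame = base frame: x ahead of the robot, y to its left, z up, the work surface at z = 0. Lengths are in m, angles in degrees, forces in N, time in s.
With the tool pointing down it reaches from about 0.4 to 0.825 m from the base axis. Payload 7 kg.
Tool frame: the origin (TCP) lies where the fingers leave the gripper's body, on its centre line; the fingertips stand 66 mm ahead of it and the grasp point (between the pads) lies 47 mm ahead of it; z points along the fingers, y is the direction in which the jaws open and shut (so a half turn about z gives the same grasp; the last joint's range is limited). The gripper opens to 88 mm and grips with 3 to 60 N. Pads are 19 mm wide; open, the fingers measure 130 mm over their backs; the gripper's body (78 mm by 193 mm) begins 47 mm behind the grasp point.
Start: joints at [-58.264, 20.546, 0.682, 0, -70.136, -16.507], TCP at [0.177, -0.651, 0.292] pointing down, gripper open.
Joint ranges: [-176.03, 176.03], [-82.01, 121.73], [-58.28, 71.71], [-173.87, 95.51], [-174.79, -0.11], [-173.66, 173.66]. Speed limits (degrees/s): [136.94, 136.94, 172.46, 180, 180, 180].

### API

Orientations are given as [roll, pitch, yaw] about the fixed x, y, z axes, in that order (R = Rz(yaw) Ry(pitch) Rx(roll)).
In Python, from plant import get_obs, snapshot, close_job gives the robot as it stands.
- The arm moves only by the tool play_rows, never from a script. Its argument "series" is a list of rows, each a list of 5 numbers: the opening in per cent of the stroke, from 0 (shut) to 100 (fully open), then the shift along the tool's x, y, z in m, then the turn about the tool's z in degrees. In form: [[jaw, dx, dy, dz, spin], ...]. A call has 1 to 10 rows; each row is the pose to reach, as a shift and turn from the pose commanded when the call began, along the tool's axes at that moment; what a row does not reach only later rows make up. A row lasts 1/10 s, in which the tool goes at most 50 mm and 8.59 degrees, less where a joint would pass 70% of its speed; a pose out of reach is approached as far as the arm can. A call with a gripper value outside its range is refused whole. The fingers move at their own pace and stop on an object; the grip force is fixed at half the most. Time passes only in rows, so rows that repeat a pose let the fingers close. It gives the time, the measured TCP pose, the force and the opening at its end, in the units of the state.
- get_obs(): the state, without advancing time (a new reading comes with each control period).
- snapshot(name): name is "scene" or "top" or "wrist"; returns a dict with "frame" (480x640x3 uint8, red, green, blue), "z_map" (480x640 float32, m along the optical axis (not along the pixel's ray), 0 where there is no reading), "mtx" (3x3 intrinsics, pixels), "camera_from_world" (4x4, takes a point from world to camera coordinates); the wrist camera has in their place "tool_from_camera" (4x4, takes a point from camera to tool coordinates, whose origin is the TCP and whose axes are the flange's). Camera axes: x right, y up, looking along -z (the intrinsics and any distortion apply to the point x, -y, -z); pixel columns grow to the right and rows downward; lengths in m; the calibration is good to about 2 mm. A picture is of the moment at which its call begins: read the wrist's pose just before it.
- close_job(): hands the job in, once; it reports no verdict.
The state is a dict: "clock": time; "joint_pos": joint angles; "qvel": joint speeds; "tau": joint torques, N m; "tool_pos": TCP position; "orientation": TCP orientation; "force": force on the tool from outside, world axes, zero at the start; "moment": the same for the moment, N m; "opening": finger opening in m.
Only numpy, scipy, OpenCV 4.12 (cv2) and the standard library are available. Lean on these libraries where they do the work, as an engineer would, in place of code of your own. Each camera call takes 0.05 s, during which the arm holds its last target.

### The job

With the forked head of the wooden pusher, slide the flat round tin across the counter and in under the sprung flap of the steel holding box, far enough that the flap swings fully shut behind it. Keep the tin flat on the counter all the way, then draw the pusher out and leave it lying flat on the counter, clear of the box. Leave the other things on the counter where they are.

Things in the scene. Friction and masses are not known exactly. Their poses are not given: they have to be found in the camera images.
- tin: The task's tin: flat round closed steel tin, 96 mm diameter, 36 mm high, about 0.3 kg, loose, flat on the counter; too wide to grasp. Origin at the centre of its underside.
- pusher: Loose wooden hand pusher lying flat, 24 mm high all over, 0.14 kg. Origin at its underside, below the place to grip; x runs along the straight handle to the forked head, z up. Handle 24 mm wide, from 96 mm behind the origin (last 20 mm: end piece 34 mm wide) to the fork 140 mm ahead. Balances near the origin.
- pusher_fork (a point): Bottom of the V of the pusher's head, 140 mm ahead of pusher's origin, 12 mm above its underside. Two arms 52 mm long, 10 mm thick, spread 55 degrees either side of the handle's line; 91 mm across the tips, which reach 30 mm ahead of this point. Pushed, the tin sits centred in the V, its centre 59 mm ahead of this point (199 mm ahead of the pusher's origin).
- hatch: Fixed low steel holding box, no floor of its own, clear plastic cover (top 66 mm high). Origin at counter level, mid doorway, in the flap's plane; x points into the box, y across the doorway, z up. Doorway 130 mm wide, 60 mm high; front frame x -12 to 0 mm, 198 mm wide, 70 mm high. Inside 138 mm wide, back wall at x = 200 mm.
- flap (a joint): Sprung flap in the doorway, hinged along its top edge 57 mm above the counter, 50 mm long, 124 mm wide. 0 rad = hanging shut; grows to 1.45 as pushed into the box; cannot swing outwards. Light spring (under 3 N at the lower edge). It rides over tin and pusher, and stays propped on the tin until the tin's centre is about 98 mm past the flap's plane, and on the pusher until that is out.
- mould: Bystander: loose wooden press mould, 100 x 55 x 48 mm high, long side along its x; at one side of the way to the flap, in front of the box. Origin at the centre of its underside.
- jar: Bystander: loose squat white jar with a steel cap, 64 mm diameter, 50 mm high; at the other side of the way to the flap. Mould and jar may have changed sides. Origin at the centre of its underside.
- squeeze: Bystander: loose white squeeze bottle with a pointed top, 72 mm diameter, 120 mm high. Origin at the centre of its underside.
- talltin: Bystander: loose steel can, narrower and taller than the tin, 56 mm diameter, 70 mm high. Origin at the centre of its underside.

How it is judged:
By the outcome, as a careful person would: the job done as asked, in the order asked, and still so for the second after the job is handed in, with the robot touching nothing.
It also fails if it takes over 67 s, if anything falls off the work surface, if the arm or the gripper's body presses on something with over 40 N, if the wrist force passes 120 N, or if a joint passes its speed limit or range.

## Working session

There is one attempt and no reset: what is moved stays moved. The work goes in short steps, Python scripts to look and compute and a tool call to move; the robot and the scene stay as the last step left them, time stands still between calls to the robot, and variables do not carry over. Pictures are saved under pics/ and viewed, and the job is handed in when it is done.

Besides the shell and the picture viewer there is one more tool, called after "Call:" in YAML: its name, and indented under it one key for each argument. play_rows: Moves the arm, as the interface text tells. Its arguments: {"type":"object","properties":{"series":{"type":"array"}},"required":["series"]}

```bash
ls; mkdir -p pics; cat > h.py <<'E'
import numpy as np, cv2, pickle
from plant import get_obs, snapshot, close_job
def grab(name,tag):
    s=snapshot(name); cv2.imwrite(f'pics/{tag}.png',s['frame'][:,:,::-1]); pickle.dump(s,open(f'{tag}.pkl','wb')); return s
def cloud(s):
    z=s['z_map']; K=s['mtx']; v,u=np.mgrid[0:480,0:640]
    x=(u-K[0,2])/K[0,0]*z; y=(v-K[1,2])/K[1,1]*z
    P=np.stack([x,-y,-z,np.ones_like(z)],-1)
    T=np.linalg.inv(s['camera_from_world'])
    W=(P@T.T)[...,:3]; W[z==0]=np.nan
    return W
E
python3 - <<'E'
from h import *
o=get_obs(); print({k:np.round(v,3) for k,v in o.items()})
for n in('scene','top'):
    s=grab(n,n+'0'); print(n,s['mtx'],s['camera_from_world'],[k for k in s])
E
```

```text
pics
{'clock': np.float64(0.0), 'joint_pos': array([-5.8267e+01,  2.0592e+01,  6.3400e-01, -2.3000e-02, -7.0135e+01,
       -1.6507e+01]), 'qvel': array([ 0.052, -0.002, -0.017, -0.058, -0.05 , -0.063]), 'tau': array([ 0.0000e+00, -5.8272e+01,  2.9305e+01,  6.9970e+00,  7.0000e-03,
       -0.0000e+00]), 'tool_pos': array([ 0.177, -0.651,  0.291]), 'orientation': array([ 1.79905e+02, -6.00000e-03, -1.64782e+02]), 'force': array([ 0.517, -1.07 ,  0.294]), 'moment': array([ 0.045, -0.039,  0.012]), 'opening': np.float64(0.088)}
scene [[613.62220734   0.         307.42605739]
 [  0.         613.62220734 234.90509214]
 [  0.           0.           1.        ]] [[ 0.15996999  0.98700557 -0.01515312 -0.18432454]
 [-0.65149142  0.11709895  0.74956439  0.32188553]
 [ 0.74159864 -0.11003568  0.66175797 -1.6305686 ]
 [ 0.          0.          0.          1.        ]] ['frame', 'z_map', 'mtx', 'camera_from_world']
top [[555.22278719   0.         322.79298444]
 [  0.         555.22278719 248.93115316]
 [  0.           0.           1.        ]] [[ 0.02004474 -0.99979369 -0.00328364  0.07813215]
 [ 0.99698088  0.01974171  0.07509592 -0.61564735]
 [-0.0750156  -0.004779    0.99717091 -1.19880589]
 [ 0.          0.          0.          1.        ]] ['frame', 'z_map', 'mtx', 'camera_from_world']
```

View pics/scene0.png

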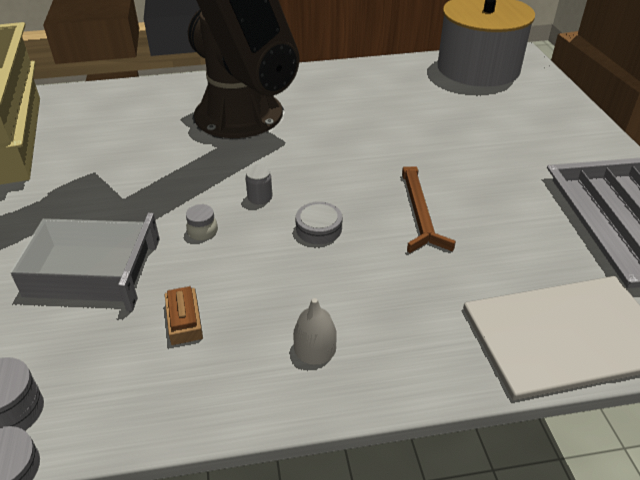

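View pics/top0.png

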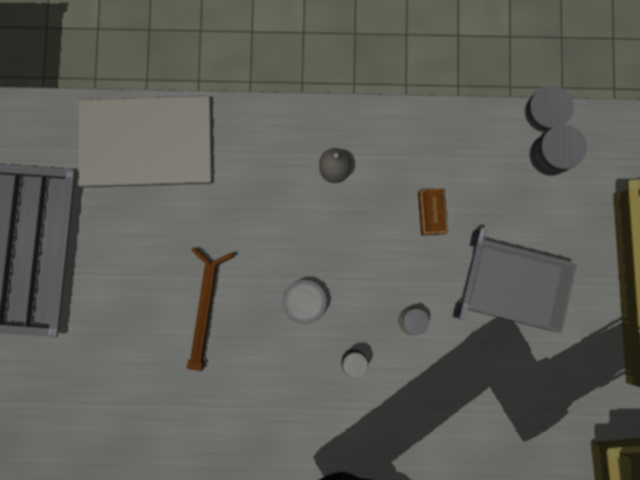

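The top view (up = +x, left = +y) shows the pusher at about (205,310) with its fork pointing up. The tin is at (306,300), the jar (415,320), the can (355,363), the mould (433,211), the squeeze bottle (335,165), and the box (520,283) with its doorway facing left.

```bash
python3 - <<'E'
from h import *
s=pickle.load(open('top0.pkl','rb')); W=cloud(s); f=s['frame']
def reg(u0,u1,v0,v1,zlo,zhi):
    m=np.zeros((480,640),bool); m[v0:v1,u0:u1]=1
    m&=(W[...,2]>zlo)&(W[...,2]<zhi); return m
print('table z',np.nanmedian(W[200:230,230:300,2]))
def circ(n,*a):
    m=reg(*a); p=W[m]; (c,r)=cv2.minEnclosingCircle(p[:,:2].astype(np.float32)); print(n,np.round(c,4),round(r,4),np.round(p.mean(0),4),'ztop',np.percentile(p[:,2],95))
circ('tin',275,340,270,330,.025,.05)
circ('jar',395,435,300,340,.035,.07)
circ('can',335,375,345,385,.055,.09)
circ('squeeze',310,360,140,190,.02,.15)
m=reg(410,455,180,245,.03,.07); p=W[m]; print('mould',cv2.minAreaRect(p[:,:2].astype(np.float32)))
# pusher
m=reg(170,250,235,385,.012,.04); p=W[m]; print('pusher',cv2.minAreaRect(p[:,:2].astype(np.float32)),p[:,2].mean())
np.save('pm.npy',m)
r=cv2.minAreaRect(p[:,:2].astype(np.float32))
# handle axis: per-x midpoint
xs=np.arange(p[:,0].min(),p[:,0].max(),.01)
for x in xs:
    q=p[abs(p[:,0]-x)<.005]; print(round(x,3),np.round([q[:,1].min(),q[:,1].max(),q[:,1].mean()],4))
print('box')
m=reg(450,590,215,345,.055,.08);p=W[m];print(cv2.minAreaRect(p[:,:2].astype(np.float32)),np.percentile(p[:,2],[5,50,95]))
m=reg(450,590,215,345,.067,.08);p=W[m];print(m.sum(),cv2.minAreaRect(p[:,:2].astype(np.float32)),np.percentile(p[:,2],[5,50,95]))
g=cv2.resize(f[200:400,380:600],None,fx=3.5,fy=3.0,interpolation=cv2.INTER_CUBIC);cv2.imwrite('pics/box.png',g[:,:,::-1])
E
```

```text
table z -0.0012142418349448958
tin [0.4997 0.1284] 0.0482 [0.4997 0.1282 0.035 ] ztop 0.039060021161787195
jar [ 0.4621 -0.1104] 0.0282 [ 0.4624 -0.1098  0.0484] ztop 0.052400634936237096
can [0.3711 0.0193] 0.0275 [0.3715 0.0194 0.0677] ztop 0.07221401408573186
squeeze [0.803  0.0682] 0.0367 [0.7934 0.0689 0.0703] ztop 0.10793562138055628
mould ((0.7031139731407166, -0.14980734884738922), (0.0989983007311821, 0.054444875568151474), 4.450008869171143)
pusher ((0.4774956703186035, 0.3504479229450226), (0.09304153174161911, 0.2639770209789276), 83.0105209350586) 0.022159785570558466
0.345 [0.3489 0.381  0.3626]
0.355 [0.3473 0.3808 0.3629]
0.365 [0.3474 0.381  0.3636]
0.375 [0.3508 0.3747 0.3625]
0.385 [0.3492 0.3731 0.3602]
0.395 [0.3471 0.3728 0.3592]
0.405 [0.347  0.3716 0.3586]
0.415 [0.3458 0.3693 0.3567]
0.425 [0.344  0.368  0.3554]
0.435 [0.3431 0.3675 0.3537]
0.445 [0.3422 0.3661 0.3537]
0.455 [0.3407 0.3645 0.3525]
0.465 [0.3397 0.3633 0.3505]
0.475 [0.3368 0.3633 0.3498]
0.485 [0.3375 0.3608 0.3488]
0.495 [0.336  0.3599 0.3472]
0.505 [0.3346 0.3597 0.3465]
0.515 [0.3328 0.3581 0.3449]
0.525 [0.3326 0.3557 0.3446]
0.535 [0.3309 0.3572 0.3419]
0.545 [0.3292 0.3542 0.3417]
0.555 [0.3277 0.3529 0.3401]
0.565 [0.3277 0.3511 0.339 ]
0.575 [0.3216 0.351  0.3371]
0.585 [0.302  0.3599 0.3314]
0.595 [0.2887 0.3739 0.3276]
0.605 [0.2906 0.3812 0.3569]
box
((0.5435889363288879, -0.32630568742752075), (0.22249504923820496, 0.19788147509098053), 76.7692642211914) [0.06113896 0.06497964 0.0693059 ]
1643 ((0.5434744954109192, -0.3255923092365265), (0.21741561591625214, 0.1974876970052719), 76.72590637207031) [0.06710049 0.06818067 0.07138219]
```

View pics/box.png

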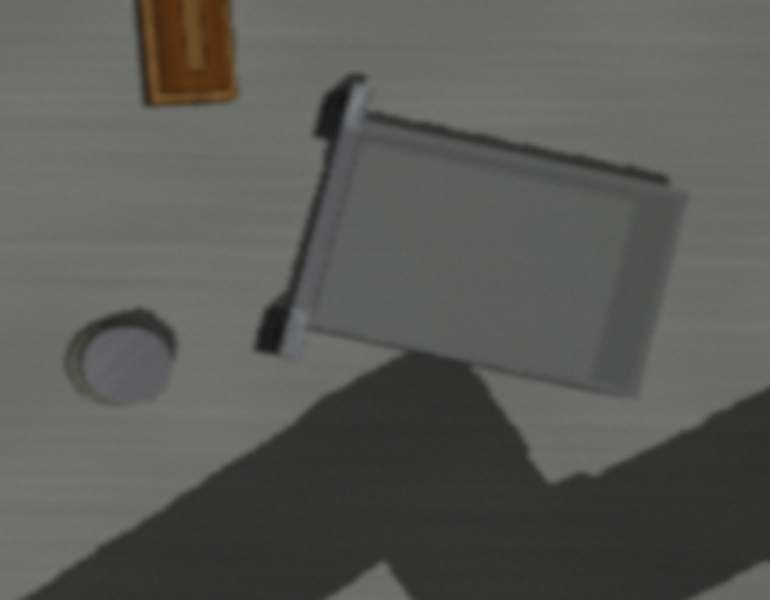

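```bash
cat >> h.py <<'E'
def rows(targets):
    """targets: list of (jaw,x,y,z,yaw) world; prints rows relative to the current pose (tool down)"""
    o=get_obs(); p=np.array(o['tool_pos']); yaw=o['orientation'][2]; y=np.radians(yaw)
    R=np.array([[np.cos(y),np.sin(y),0],[np.sin(y),-np.cos(y),0],[0,0,-1]])
    out=[]
    for j,*t,ty in targets:
        d=R.T@(np.array(t)-p); s=-((ty-yaw+180)%360-180)
        out.append([j]+[round(float(a),3) for a in d]+[round(float(s),1)])
    print('t',round(float(o['clock']),2),'pose',np.round(p,4),np.round(o['orientation'],2),'F',np.round(o['force'],1),'open',round(float(o['opening']),4)); print(out)
E
python3 - <<'E'
from h import *
s=pickle.load(open('top0.pkl','rb')); W=cloud(s)
m=np.zeros((480,640),bool); m[215:345,450:590]=1
m&=(W[...,2]>.062)&(W[...,2]<.08)
p=W[m][:,:2]
a=np.radians(76.75-180); ex=np.array([np.cos(a),np.sin(a)]);ey=np.array([-ex[1],ex[0]])
c=np.array([.5435,-.326]); X=(p-c)@ex; Y=(p-c)@ey
print(X.min(),X.max(),Y.min(),Y.max())
# front edge per Y bin
b=np.arange(-.09,.1,.02); fr=[X[abs(Y-q)<.01].min() for q in b]; print(np.round(fr,4),np.degrees(np.polyfit(b,fr,1)[0]))
fm=X<-.098; print('front frame Y',Y[fm].min(),Y[fm].max()); bm=X>.03; print('body Y',Y[bm].min(),Y[bm].max())
# depth of lower points visible: side of frame front
W2=W[(W[...,2]>.03)&(W[...,2]<.062)&(np.abs(W[...,0]-.55)<.12)&(np.abs(W[...,1]+.22)<.04)]
print(len(W2), ((W2[:,:2]-c)@ex).min() if len(W2) else '')
O=c+ex*(np.median(fr)+.012); print('O',O,np.degrees(a))
for n,q in dict(tin=(.4997,.1284),jar=(.4621,-.1104),can=(.3711,.0193),mould=(.703,-.150),sq=(.797,.0685)).items():
    d=np.array(q)-O; print(n,np.round([d@ex,d@ey],4))
E
```

```text
-0.11099959030473633 0.11092662230894322 -0.09881886948358916 0.09906464257316502
[-0.1109 -0.1083 -0.1091 -0.1084 -0.1082 -0.1089 -0.1089 -0.1085 -0.109
 -0.111 ] -0.07861230448508262
front frame Y -0.09881886948358916 0.09901127619143785
body Y -0.07490264577662192 0.07530695875828756
231 -0.11048046958214389
O [ 0.56571776 -0.23164454] -103.25
tin [-0.3353 -0.1468]
jar [-0.0943 -0.1286]
can [-0.1997 -0.247 ]
mould [-0.1109  0.1149]
sq [-0.3452  0.1563]
```

Call:
play_rows:
  series:
    - [100, -0.05, 0, 0, -8.5]
    - [100, -0.1, 0.01, 0, -17]
    - [100, -0.14, 0.03, 0, -25.5]
    - [100, -0.19, 0.05, 0, -34]
    - [100, -0.23, 0.07, 0, -42.5]
    - [100, -0.28, 0.09, 0, -51]
    - [100, -0.32, 0.11, 0, -59.5]
    - [100, -0.36, 0.13, 0, -68]
    - [100, -0.4, 0.16, 0, -76]
    - [100, -0.44, 0.19, 0, -84]

```text
clock: 1.1
tool_pos: [0.5529, -0.3507, 0.2916]
orientation: [180.0, 0.0, -80.5]
force: [0.4, -0.7, 1.1]
opening: 0.0876
```

```bash
python3 - <<'E'
from h import *
rows([(100,.62,0,.29,-40),(100,.441,.355,.25,-6.9)])
E
```

```text
t 1.1 pose [ 0.5529 -0.3507  0.2916] [ 1.7996e+02  3.0000e-02 -8.0460e+01] F [ 0.4 -0.7  1.1] open 0.0876
[[100, -0.335, -0.124, 0.002, -40.5], [100, -0.714, -0.007, 0.042, -73.6]]
```

Call:
play_rows:
  series:
    - [100, -0.047, -0.018, 0, -6]
    - [100, -0.095, -0.035, 0, -12]
    - [100, -0.143, -0.053, 0, -18]
    - [100, -0.19, -0.07, 0, -24]
    - [100, -0.238, -0.088, 0, -30]
    - [100, -0.285, -0.105, 0, -36]
    - [100, -0.335, -0.124, 0, -42]
    - [100, -0.38, -0.11, 0, -48]
    - [100, -0.425, -0.095, 0, -54]
    - [100, -0.47, -0.08, 0, -60]

```text
clock: 2.1
tool_pos: [0.5543, 0.1262, 0.2915]
orientation: [180.0, 0.0, -20.5]
force: [1.0, 1.2, 0.8]
opening: 0.0875
```

```bash
python3 - <<'E'
from h import *
rows([(100,.441,.355,.22,-6.9)])
E
```

```text
t 2.1 pose [0.5543 0.1262 0.2915] [ 1.7995e+02  5.0000e-02 -2.0510e+01] F [1.  1.2 0.8] open 0.0875
[[100, -0.186, -0.175, 0.071, -13.6]]
```

Call:
play_rows:
  series:
    - [100, -0.03, -0.03, 0.01, -3]
    - [100, -0.06, -0.06, 0.02, -6]
    - [100, -0.09, -0.09, 0.03, -9]
    - [100, -0.12, -0.12, 0.05, -12]
    - [100, -0.155, -0.15, 0.06, -13.6]
    - [100, -0.186, -0.175, 0.071, -13.6]
    - [100, -0.186, -0.175, 0.071, -13.6]

```text
clock: 2.8
tool_pos: [0.4412, 0.3568, 0.2192]
orientation: [179.9, 0.1, -7.0]
force: [-0.2, -0.5, -0.2]
opening: 0.0878
```

```bash
python3 - <<'E'
from h import *
o=get_obs(); s=grab('wrist','w0'); print(s['mtx'],s['tool_from_camera'],s['frame'].shape)
t=grab('top','top1')
# wrist cloud -> world
z=s['z_map'];K=s['mtx'];v,u=np.mgrid[0:480,0:640]
P=np.stack([(u-K[0,2])/K[0,0]*z,-(v-K[1,2])/K[1,1]*z,-z,np.ones_like(z)],-1)@s['tool_from_camera'].T
y=np.radians(o['orientation'][2]);R=np.array([[np.cos(y),np.sin(y),0],[np.sin(y),-np.cos(y),0],[0,0,-1]])
W=P[...,:3]@R.T+o['tool_pos']
f=s['frame'].astype(int); m=(z>0)&(f[...,0]>f[...,2]*1.7)&(f[...,0]>50)&(W[...,2]>.015)&(W[...,2]<.035)
p=W[m]; print(len(p),p.min(0),p.max(0),p[:,2].mean())
for x in np.arange(.34,.62,.02):
    q=p[abs(p[:,0]-x)<.004]
    if len(q): print(round(x,3),np.round([q[:,1].min(),q[:,1].max(),(q[:,1].min()+q[:,1].max())/2],4))
rows([(100,.441,.355,.069,-6.9)])
E
```

```text
[[333.64751763   0.         323.42716728]
 [  0.         333.64751763 237.98080086]
 [  0.           0.           1.        ]] [[-6.77615108e-04  9.52860908e-01  3.03406709e-01  8.42106722e-02]
 [ 9.99999751e-01  5.85210678e-04  3.95477613e-04  7.26241080e-05]
 [ 1.99278312e-04  3.03406901e-01 -9.52861067e-01 -9.31205740e-02]
 [ 0.00000000e+00  0.00000000e+00  0.00000000e+00  1.00000000e+00]] (480, 640, 3)
8992 [0.34537408 0.29020545 0.01501365] [0.61213853 0.38318686 0.02741577] 0.024322988770189197
0.36 [0.3489 0.3815 0.3652]
0.38 [0.3509 0.3749 0.3629]
0.4 [0.3487 0.3722 0.3604]
0.42 [0.3465 0.3696 0.358 ]
0.44 [0.3443 0.3672 0.3557]
0.46 [0.3412 0.3652 0.3532]
0.48 [0.3392 0.3625 0.3509]
0.5 [0.3368 0.3606 0.3487]
0.52 [0.3347 0.3581 0.3464]
0.54 [0.3326 0.3553 0.3439]
0.56 [0.3295 0.3534 0.3415]
0.58 [0.3114 0.3581 0.3347]
0.6 [0.2902 0.3801 0.3351]
t 2.9 pose [0.4429 0.3545 0.2205] [ 1.7992e+02  4.0000e-02 -7.0500e+00] F [ 0.2 -0.1  0.5] open 0.0877
[[100, -0.002, -0.0, 0.152, -0.1]]
```

View pics/w0.png

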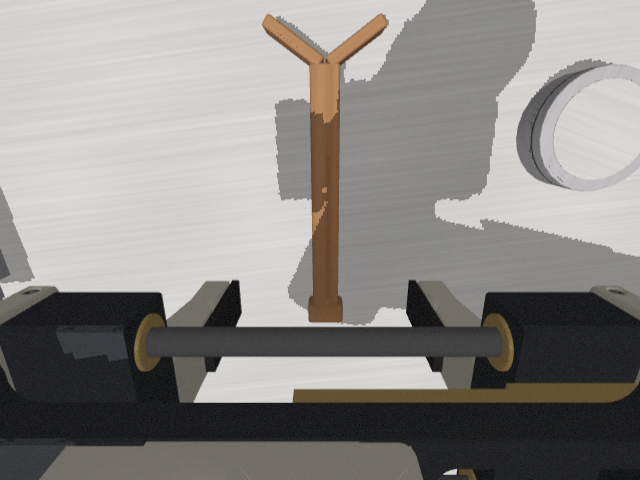

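The wrist view shows the handle centred between the fingers (column ~325), and its measured position agrees with the top view. Going down.

Call:
play_rows:
  series:
    - [100, -0.002, 0, 0.03, 0]
    - [100, -0.002, -0.001, 0.06, 0]
    - [100, -0.002, -0.001, 0.09, 0]
    - [100, -0.002, -0.001, 0.115, 0]
    - [100, -0.002, -0.001, 0.135, 0]
    - [100, -0.002, -0.001, 0.145, 0]
    - [100, -0.002, -0.001, 0.151, 0]
    - [100, -0.002, -0.001, 0.151, 0]
    - [10, -0.002, -0.001, 0.151, 0]
    - [10, -0.002, -0.001, 0.151, 0]

```text
clock: 3.9
tool_pos: [0.4422, 0.3556, 0.0712]
orientation: [-179.9, -0.0, -7.2]
force: [-0.3, -0.2, 0.9]
opening: 0.0768
```

Call:
play_rows:
  series:
    - [10, 0, 0, 0, 0]
    - [10, 0, 0, 0, 0]
    - [10, 0, 0, 0, 0]
    - [10, 0, 0, 0, 0]
    - [10, 0, 0, 0, 0]

```text
clock: 4.4
tool_pos: [0.4418, 0.3552, 0.0702]
orientation: [180.0, 0.0, -7.2]
force: [-0.6, 0.4, 0.3]
opening: 0.0372
```

```bash
python3 - <<'E'
from h import *
rows([(10,.44,.355,.11,-6.9)])
E
```

```text
t 4.4 pose [0.4418 0.3552 0.0702] [180.     0.    -7.17] F [-0.6  0.4  0.3] open 0.0372
[[10, -0.002, 0.0, -0.04, -0.3]]
```

Call:
play_rows:
  series:
    - [10, 0, 0, 0, 0]
    - [10, 0, 0, 0, 0]
    - [10, 0, 0, 0, 0]
    - [10, 0, 0, 0, 0]
    - [10, 0, 0, 0, 0]
    - [10, 0, 0, -0.015, 0]
    - [10, 0, 0, -0.03, 0]
    - [10, 0, 0, -0.04, 0]
    - [10, 0, 0, -0.04, 0]

```text
clock: 5.3
tool_pos: [0.4422, 0.3558, 0.1114]
orientation: [-179.9, -0.1, -7.2]
force: [-0.0, 0.0, -1.2]
opening: 0.0238
```

```bash
cat >> h.py <<'E'
A=np.radians(-103.25); O=np.array([.5657,-.2316]); EX=np.array([np.cos(A),np.sin(A)]); EY=np.array([-EX[1],EX[0]])
def hw(x,y): return O+x*EX+y*EY
def pose(jaw,tx,ty,h,z=.0715,back=.199,off=(0,0)):
    """TCP pose that puts the V-seated tin centre at hatch (tx,ty) with heading h deg from hatch x. off: pusher origin in tool frame"""
    a=A+np.radians(h); d=np.array([np.cos(a),np.sin(a)]); w=hw(tx,ty)-(back)*d-off[0]*d-off[1]*np.array([d[1],-d[0]])
    return (jaw,w[0],w[1],z,np.degrees(a))
E
python3 - <<'E'
from h import *
o=get_obs(); s=grab('wrist','w1'); t=grab('top','top2')
W=cloud(t); f=t['frame'].astype(int)
m=(f[...,0]>f[...,2]*1.7)&(W[...,1]>.25)&(W[...,2]>.03)&(W[...,2]<.12); p=W[m]; print(len(p),p.min(0),p.max(0),np.median(p[:,2]))
z=s['z_map'];K=s['mtx'];v,u=np.mgrid[0:480,0:640]
P=np.stack([(u-K[0,2])/K[0,0]*z,-(v-K[1,2])/K[1,1]*z,-z,np.ones_like(z)],-1)@s['tool_from_camera'].T
f=s['frame'].astype(int); m=(z>0)&(f[...,0]>f[...,2]*1.5)&(f[...,0]>50)&(P[...,2]>.03)&(P[...,2]<.075)&(P[...,0]>.03)&(P[...,0]<.2)&(abs(P[...,1])<.07)
p=P[m][:,:3]; print('tool frame',p.min(0),p.max(0))
for x in np.arange(.05,.18,.02):
    q=p[abs(p[:,0]-x)<.005]
    if len(q): print(round(x,3),np.round([q[:,1].min(),q[:,1].max(),(q[:,1].min()+q[:,1].max())/2,np.median(q[:,2])],4))
E
```

```text
1076 [0.34599447 0.28869231 0.04221094] [0.61167393 0.38128803 0.11662423] 0.06266198847560545
tool frame [ 0.03000136 -0.01231622  0.04301914] [0.12937742 0.01180772 0.04899815]
0.05 [-0.012   0.0117 -0.0002  0.0457]
0.07 [-0.0122  0.0116 -0.0003  0.0457]
0.09 [-0.0121  0.0115 -0.0003  0.0457]
0.11 [-0.0123  0.0114 -0.0005  0.0456]
0.13 [-0.0121  0.0112 -0.0005  0.0457]
```

View pics/w1.png

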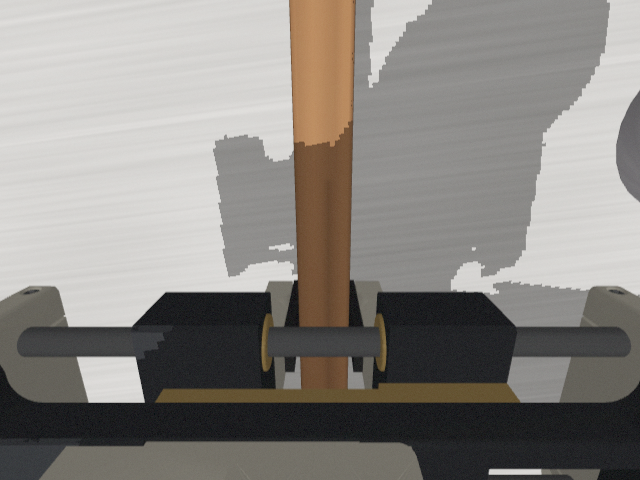

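```bash
python3 - <<'E'
from h import *
rows([pose(10,-.335,-.147,35,z=.112,back=.249),pose(10,-.335,-.147,35,z=.0715,back=.249)])
E
```

```text
t 5.4 pose [0.4416 0.355  0.1099] [-1.7999e+02  1.0000e-02 -7.1900e+00] F [-0.8  0.3 -0.8] open 0.0238
[[10, -0.035, -0.0, -0.002, 61.1], [10, -0.035, -0.0, 0.038, 61.1]]
```

Call:
play_rows:
  series:
    - [10, -0.004, 0, 0, 7]
    - [10, -0.008, 0, 0, 14]
    - [10, -0.012, 0, 0, 21]
    - [10, -0.016, 0, 0, 28]
    - [10, -0.02, 0, 0, 35]
    - [10, -0.024, 0, 0, 42]
    - [10, -0.028, 0, 0, 49]
    - [10, -0.032, 0, 0, 56]
    - [10, -0.035, 0, 0, 61]
    - [10, -0.035, 0, 0, 61]

```text
clock: 6.4
tool_pos: [0.4065, 0.3591, 0.1093]
orientation: [179.9, -0.0, -68.2]
force: [0.2, 0.5, -1.3]
opening: 0.0238
```

```bash
python3 - <<'E'
from h import *
t=grab('top','top3')
rows([pose(10,-.335,-.147,35,z=.0712,back=.249)])
E
```

```text
t 6.45 pose [0.4068 0.3592 0.1094] [ 1.7994e+02 -4.0000e-02 -6.8050e+01] F [-0.6  0.2 -1.4] open 0.0236
[[10, -0.0, -0.0, 0.038, 0.2]]
```

View pics/top3.png

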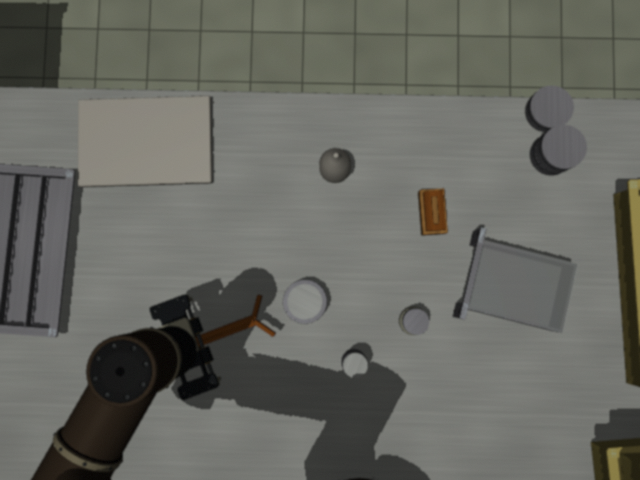

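The fork at (255,318) is aimed at the tin (306,300). I'll lower the pusher and approach.

Call:
play_rows:
  series:
    - [10, 0, 0, 0.013, 0]
    - [10, 0, 0, 0.025, 0]
    - [10, 0, 0, 0.034, 0]
    - [10, 0, 0, 0.038, 0]
    - [10, 0.01, 0, 0.038, 0]
    - [10, 0.02, 0, 0.038, 0]
    - [10, 0.03, 0, 0.038, 0]
    - [10, 0.038, 0, 0.038, 0]
    - [10, 0.044, 0, 0.038, 0]
    - [10, 0.044, 0, 0.038, 0]

```text
clock: 7.45
tool_pos: [0.4238, 0.3178, 0.0724]
orientation: [-180.0, 0.0, -68.2]
force: [0.0, 0.3, -0.5]
opening: 0.0238
```

```bash
cat >> h.py <<'E'
P=np.array([[-.335,-.147],[-.235,-.063],[-.19,-.012],[-.12,-.010]])
def bez(t): return ((1-t)**3*P[0]+3*t*(1-t)**2*P[1]+3*t*t*(1-t)*P[2]+t**3*P[3])
def head(t): return 35*(1-np.clip(t/.95,0,1)**1.3)
E
python3 - <<'E'
from h import *
for t in np.linspace(0,1,9):
    d=bez(min(t+.01,1))-bez(t-.01); print(round(t,2),bez(t),np.degrees(np.arctan2(d[1],d[0])),head(t))
rows([pose(10,*bez(t),head(t),z=.0712) for t in np.linspace(0,.4,10)])
E
```

```text
0.0 [-0.335 -0.147] 40.02932764531685 35.0
0.12 [-0.29992188 -0.11707813] 40.78843775902104 32.493830880553546
0.25 [-0.2690625 -0.0904375] 40.63052119690793 28.8290877793919
0.38 [-0.24148438 -0.06726562] 39.15410294174385 24.546348792024478
0.5 [-0.21625 -0.04775] 35.86839872545037 19.805431788712937
0.62 [-0.19242187 -0.03207812] 30.283499230731977 14.691802420707063
0.75 [-0.1690625 -0.0204375] 22.194185353919938 9.260091432489196
0.88 [-0.14523437 -0.01301562] 12.154008618426177 3.548756107934179
1.0 [-0.12 -0.01] 2.044013863644425 0.0
t 7.45 pose [0.4238 0.3178 0.0724] [-1.7999e+02  1.0000e-02 -6.8240e+01] F [ 0.   0.3 -0.5] open 0.0238
[[10, 0.005, 0.0, 0.001, 0.0], [10, 0.022, -0.004, 0.001, 0.7], [10, 0.038, -0.009, 0.001, 1.6], [10, 0.054, -0.014, 0.001, 2.7], [10, 0.069, -0.02, 0.001, 4.0], [10, 0.084, -0.026, 0.001, 5.3], [10, 0.098, -0.032, 0.001, 6.7], [10, 0.112, -0.039, 0.001, 8.2], [10, 0.125, -0.045, 0.001, 9.8], [10, 0.138, -0.051, 0.001, 11.4]]
```

Call:
play_rows:
  series:
    - [10, 0.008, 0, 0.001, 0]
    - [10, 0.016, -0.002, 0.001, 0.4]
    - [10, 0.025, -0.005, 0.001, 0.9]
    - [10, 0.034, -0.008, 0.001, 1.4]
    - [10, 0.043, -0.011, 0.001, 2]
    - [10, 0.052, -0.014, 0.001, 2.6]
    - [10, 0.06, -0.017, 0.001, 3.2]
    - [10, 0.069, -0.02, 0.001, 4]
    - [10, 0.077, -0.023, 0.001, 4.7]
    - [10, 0.084, -0.026, 0.001, 5.3]

```text
clock: 8.45
tool_pos: [0.4792, 0.2497, 0.0711]
orientation: [180.0, -0.0, -73.5]
force: [-0.8, 1.7, -0.5]
opening: 0.0237
```

```bash
cat >> h.py <<'E'
def tin(s,zlo=.028,zhi=.043,c=None,r=.075):
    W=cloud(s); f=s['frame'].astype(int)
    m=(W[...,2]>zlo)&(W[...,2]<zhi)&(abs(f[...,0]-f[...,2])<40)
    m&=np.hypot(W[...,0]-c[0],W[...,1]-c[1])<r
    p=W[m]; (q,rr)=cv2.minEnclosingCircle(p[:,:2].astype(np.float32)); q=np.array(q); d=q-O
    print('tin',len(p),np.round(q,4),'r',round(rr,4),'hatch',np.round([d@EX,d@EY],4),'z',np.median(p[:,2]))
E
python3 - <<'E'
from h import *
s=grab('top','top4')
o=get_obs(); y=np.radians(o['orientation'][2]); c=np.array(o['tool_pos'][:2])+.199*np.array([np.cos(y),np.sin(y)]); d=c-O; print('expect',c,d@EX,d@EY)
tin(s,c=c,r=.055)
rows([pose(10,*bez(t),head(t),z=.0712) for t in np.linspace(.25,.65,10)])
E
```

```text
expect [0.53590959 0.05834115] -0.27539472560589945 -0.09545198798740565
tin 1513 [0.5381 0.0634] r 0.0495 hatch [-0.2808 -0.0945] z 0.03515895994242113
t 8.5 pose [0.4797 0.2492 0.0711] [ 1.7998e+02 -2.0000e-02 -7.3580e+01] F [ 1.3 -0.5 -2.1] open 0.024
[[10, 0.008, -0.004, -0.0, 0.8], [10, 0.021, -0.012, -0.0, 2.3], [10, 0.034, -0.019, -0.0, 3.8], [10, 0.047, -0.027, -0.0, 5.4], [10, 0.059, -0.034, -0.0, 7.1], [10, 0.071, -0.042, -0.0, 8.8], [10, 0.082, -0.049, -0.0, 10.5], [10, 0.094, -0.056, -0.0, 12.3], [10, 0.105, -0.063, -0.0, 14.2], [10, 0.117, -0.069, -0.0, 16.0]]
```

View pics/top4.png

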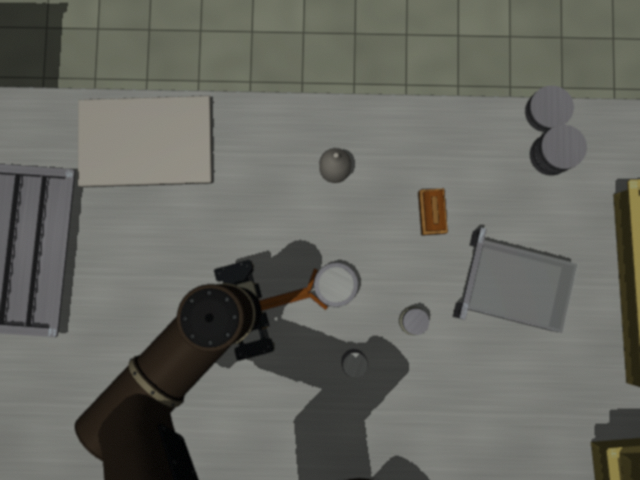

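The tin is seated in the V at (335,284). Continuing.

Call:
play_rows:
  series:
    - [10, 0.01, -0.005, 0, 1]
    - [10, 0.021, -0.012, 0, 2.3]
    - [10, 0.034, -0.019, 0, 3.8]
    - [10, 0.047, -0.027, 0, 5.4]
    - [10, 0.059, -0.034, 0, 7.1]
    - [10, 0.071, -0.042, 0, 8.8]
    - [10, 0.082, -0.049, 0, 10.5]
    - [10, 0.094, -0.056, 0, 12.3]
    - [10, 0.105, -0.063, 0, 14.2]
    - [10, 0.113, -0.067, 0, 15.3]

```text
clock: 9.5
tool_pos: [0.5761, 0.1603, 0.0711]
orientation: [-180.0, -0.0, -88.9]
force: [-0.6, 0.8, -1.4]
opening: 0.0241
```

```bash
python3 - <<'E'
from h import *
s=grab('top','top5')
o=get_obs(); y=np.radians(o['orientation'][2]); c=np.array(o['tool_pos'][:2])+.197*np.array([np.cos(y),np.sin(y)]); d=c-O; print('expect',c,d@EX,d@EY)
tin(s,c=c,r=.055)
rows([pose(10,*bez(t),head(t),z=.0712) for t in np.linspace(.65,1,10)])
E
```

```text
expect [ 0.58005413 -0.03730222] -0.19241540670119825 -0.0305611115736199
tin 1511 [ 0.5827 -0.0362] r 0.0483 hatch [-0.1941 -0.0282] z 0.03521202862270689
t 9.55 pose [0.5765 0.1597 0.071 ] [-1.800e+02 -2.000e-02 -8.897e+01] F [ 1.2 -1.2 -0.7] open 0.024
[[10, 0.003, -0.002, -0.0, 0.6], [10, 0.011, -0.01, -0.0, 2.3], [10, 0.019, -0.017, -0.0, 4.0], [10, 0.027, -0.024, -0.0, 5.8], [10, 0.036, -0.031, -0.0, 7.5], [10, 0.045, -0.038, -0.0, 9.3], [10, 0.053, -0.044, -0.0, 11.1], [10, 0.063, -0.049, -0.0, 13.0], [10, 0.071, -0.053, -0.0, 14.3], [10, 0.079, -0.051, -0.0, 14.3]]
```

View pics/top5.png

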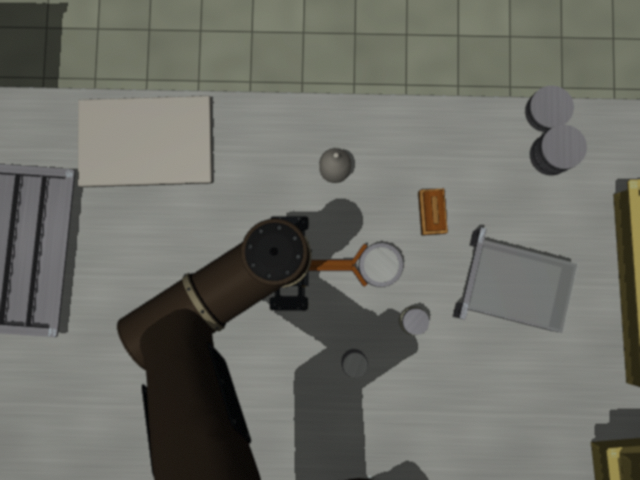

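The tin, at (380,264), is centred in the V and on the planned path.

Call:
play_rows:
  series:
    - [10, 0.003, -0.002, 0, 0.6]
    - [10, 0.011, -0.01, 0, 2.3]
    - [10, 0.019, -0.017, 0, 4]
    - [10, 0.027, -0.024, 0, 5.8]
    - [10, 0.036, -0.031, 0, 7.5]
    - [10, 0.045, -0.038, 0, 9.3]
    - [10, 0.053, -0.044, 0, 11.1]
    - [10, 0.063, -0.049, 0, 13]
    - [10, 0.071, -0.053, 0, 14.3]
    - [10, 0.077, -0.053, 0, 14.3]

```text
clock: 10.55
tool_pos: [0.6302, 0.0844, 0.071]
orientation: [180.0, -0.0, -103.2]
force: [-0.2, 0.8, -2.1]
opening: 0.0236
```

```bash
python3 - <<'E'
from h import *
s=grab('top','top6')
o=get_obs(); y=np.radians(o['orientation'][2]); c=np.array(o['tool_pos'][:2])+.197*np.array([np.cos(y),np.sin(y)]); d=c-O; print('expect',c,d@EX,d@EY)
tin(s,c=c,r=.055)
rows([pose(10,x,-.008,0,z=.0712,back=.197) for x in (-.11,-.02,.07,.125)])
E
```

```text
expect [ 0.58500411 -0.10811765] -0.12461966815445255 -0.009511982207777075
tin 1507 [ 0.5882 -0.1071] r 0.0484 hatch [-0.1263 -0.0067] z 0.03521399441712125
t 10.6 pose [0.6297 0.0837 0.071 ] [ 1.7997e+02 -2.0000e-02 -1.0313e+02] F [-0.4 -0.1 -1.6] open 0.0236
[[10, 0.015, -0.002, -0.0, 0.1], [10, 0.105, -0.002, -0.0, 0.1], [10, 0.195, -0.002, -0.0, 0.1], [10, 0.25, -0.001, -0.0, 0.1]]
```

View pics/top6.png

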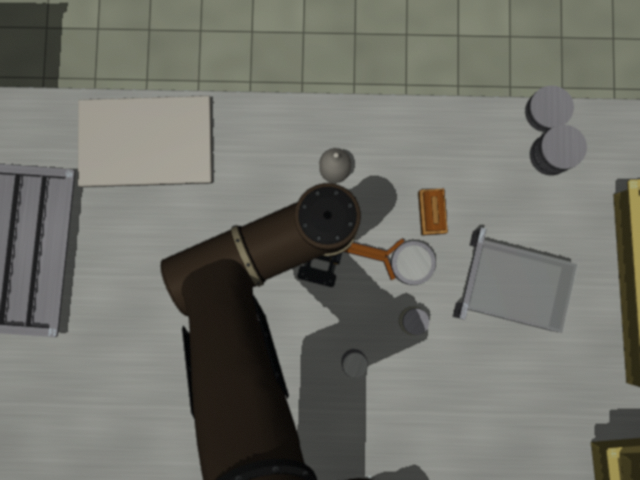

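Tin at (413,262), midway between mould and jar and lined up with the doorway. Straight push.

Call:
play_rows:
  series:
    - [10, 0.01, 0, 0, 0]
    - [10, 0.02, 0, 0, 0]
    - [10, 0.03, 0, 0, 0]
    - [10, 0.04, 0, 0, 0]
    - [10, 0.05, 0, 0, 0]
    - [10, 0.059, 0, 0, 0]
    - [10, 0.068, 0, 0, 0]
    - [10, 0.076, 0, 0, 0]
    - [10, 0.084, 0, 0, 0]
    - [10, 0.09, 0, 0, 0]

```text
clock: 11.6
tool_pos: [0.6095, -0.0028, 0.0712]
orientation: [-180.0, 0.0, -103.1]
force: [1.0, 2.6, -1.1]
opening: 0.0241
```

```bash
python3 - <<'E'
from h import *
s=grab('top','top7');grab('scene','scene7')
o=get_obs(); y=np.radians(o['orientation'][2]); c=np.array(o['tool_pos'][:2])+.197*np.array([np.cos(y),np.sin(y)]); d=c-O; print('expect',c,d@EX,d@EY)
rows([pose(10,x,-.006,0,z=.0712,back=.197) for x in (-.02,.07,.128)])
a=s['frame'][170:370,330:600]; cv2.imwrite('pics/c7.png',cv2.resize(a,None,fx=2.9,fy=2.9,interpolation=cv2.INTER_CUBIC)[:,:,::-1])
E
```

```text
expect [ 0.56451722 -0.19506318] -0.03529308548199811 -0.009525550002171606
t 11.7 pose [ 0.6092 -0.0032  0.0712] [ 1.7998e+02 -2.0000e-02 -1.0310e+02] F [ 0.1  0.3 -1.6] open 0.024
[[10, 0.015, -0.004, -0.0, 0.1], [10, 0.105, -0.004, -0.0, 0.1], [10, 0.163, -0.004, -0.0, 0.1]]
```

View pics/c7.png

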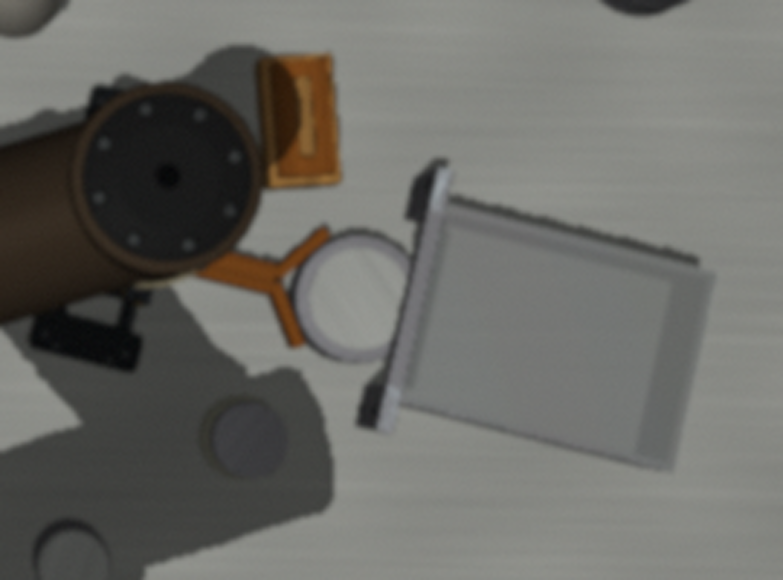

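View pics/scene7.png

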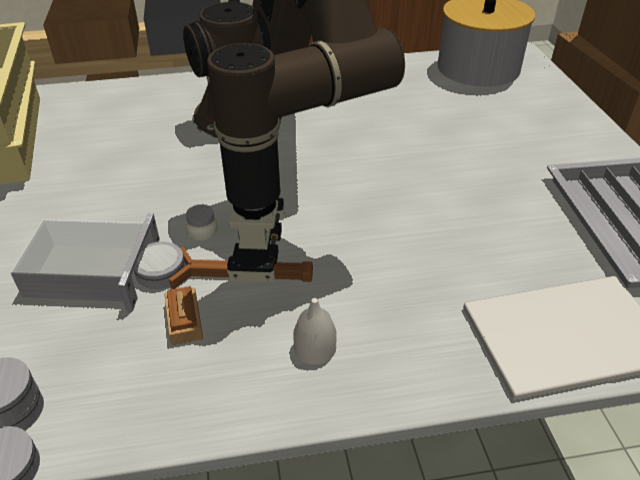

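The tin is entering the doorway at crop (355,297), about 8 mm to the jar side of centre. I'll push on with a 3 mm correction.

Call:
play_rows:
  series:
    - [10, 0.007, -0.001, 0, 0]
    - [10, 0.015, -0.001, 0, 0]
    - [10, 0.023, -0.002, 0, 0]
    - [10, 0.031, -0.003, 0, 0]
    - [10, 0.039, -0.003, 0, 0]
    - [10, 0.047, -0.004, 0, 0]
    - [10, 0.055, -0.004, 0, 0]
    - [10, 0.063, -0.004, 0, 0]
    - [10, 0.071, -0.004, 0, 0]
    - [10, 0.078, -0.004, 0, 0]

```text
clock: 12.7
tool_pos: [0.5955, -0.08, 0.0712]
orientation: [180.0, -0.0, -103.1]
force: [1.1, 2.6, -0.7]
opening: 0.0237
```

```bash
python3 - <<'E'
from h import *
s=grab('top','top8')
o=get_obs(); y=np.radians(o['orientation'][2]); c=np.array(o['tool_pos'][:2])+.197*np.array([np.cos(y),np.sin(y)]); d=c-O; print('expect',c,d@EX,d@EY)
rows([pose(10,x,-.006,0,z=.0712,back=.197) for x in (.07,.128)])
a=s['frame'][170:370,330:600]; cv2.imwrite('pics/c8.png',cv2.resize(a,None,fx=2.9,fy=2.9,interpolation=cv2.INTER_CUBIC)[:,:,::-1])
E
```

```text
expect [ 0.55041522 -0.27262094] 0.04343220657398889 -0.005475877180796871
t 12.75 pose [ 0.5951 -0.0808  0.0711] [ 1.7997e+02 -2.0000e-02 -1.0310e+02] F [-0.6 -1.  -1. ] open 0.0238
[[10, 0.027, 0.0, -0.0, 0.1], [10, 0.085, 0.0, -0.0, 0.1]]
```

View pics/c8.png

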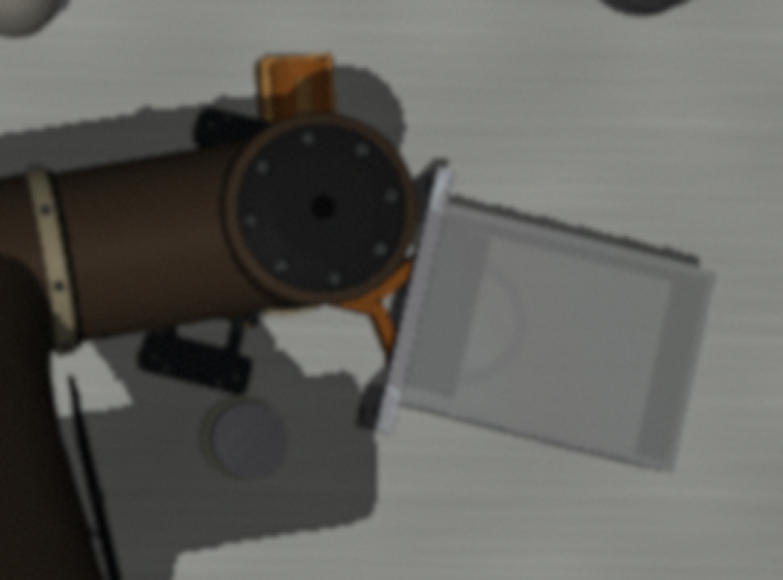

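The flap is lifted, and the tin's front edge shows under the cover at crop (525,318). Finishing the push.

Call:
play_rows:
  series:
    - [10, 0.008, 0, 0, 0]
    - [10, 0.017, 0, 0, 0]
    - [10, 0.026, 0, 0, 0]
    - [10, 0.035, 0, 0, 0]
    - [10, 0.044, 0, 0, 0]
    - [10, 0.053, 0, 0, 0]
    - [10, 0.062, 0, 0, 0]
    - [10, 0.07, 0, 0, 0]
    - [10, 0.077, 0, 0, 0]
    - [10, 0.083, 0, 0, 0]

```text
clock: 13.75
tool_pos: [0.5767, -0.1608, 0.071]
orientation: [180.0, -0.0, -103.1]
force: [0.1, 1.7, -2.2]
opening: 0.0238
```

```bash
python3 - <<'E'
from h import *
s=grab('top','top9')
o=get_obs(); y=np.radians(o['orientation'][2]); c=np.array(o['tool_pos'][:2])+.197*np.array([np.cos(y),np.sin(y)]); d=c-O; print('expect',c,d@EX,d@EY)
rows([pose(10,.128,-.006,0,z=.0712,back=.197)])
a=s['frame'][170:370,330:600]; cv2.imwrite('pics/c9.png',cv2.resize(a,None,fx=2.9,fy=2.9,interpolation=cv2.INTER_CUBIC)[:,:,::-1])
# expected pixel of tin circle edge at tin centre hatch x
def px(w):
    q=s['camera_from_world']@np.array([*w,1]); K=s['mtx']; return np.array([K[0,0]*q[0]/-q[2]+K[0,2],K[1,1]*-q[1]/-q[2]+K[1,2]])
for cx in (.10,.11,.12,.13): print(cx,(px([*hw(cx+.048,-.006),.036])-[330,170])*2.9,(px([*hw(cx-.048,-.006),.036])-[330,170])*2.9)
E
```

```text
expect [ 0.53176168 -0.35321698] 0.12615812333760193 -0.005160198146717802
t 13.8 pose [ 0.5764 -0.1613  0.071 ] [ 1.7997e+02 -2.0000e-02 -1.0310e+02] F [-0.1 -1.2 -2.6] open 0.0239
[[10, 0.002, 0.0, -0.0, 0.1]]
0.1 [599.73480813 357.62743412] [474.164572   325.56398005]
0.11 [612.84027422 360.97382035] [487.22436845 328.89870487]
0.12 [625.95051134 364.32142484] [500.288911   332.23464158]
0.13 [639.06552209 367.67024824] [513.35820225 335.57179083]
```

View pics/c9.png

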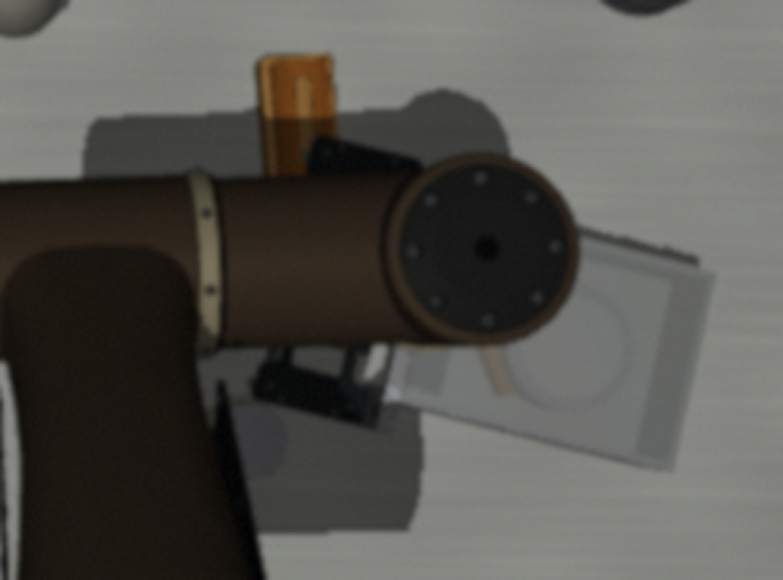

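The tin's far edge at crop (633,350) puts its centre about 125 mm in, past the 98 mm needed. Withdrawing straight back.

Call:
play_rows:
  series:
    - [10, -0.006, 0, 0, 0]
    - [10, -0.016, 0, 0, 0]
    - [10, -0.03, 0, 0, 0]
    - [10, -0.046, 0, 0, 0]
    - [10, -0.064, 0, 0, 0]
    - [10, -0.082, 0, 0, 0]
    - [10, -0.1, 0, 0, 0]
    - [10, -0.118, 0, 0, 0]
    - [10, -0.136, 0, 0, 0]
    - [10, -0.15, 0, 0, 0]

```text
clock: 14.8
tool_pos: [0.6114, -0.0121, 0.0713]
orientation: [-180.0, 0.0, -103.0]
force: [0.7, -0.8, -1.0]
opening: 0.0236
```

Call:
play_rows:
  series:
    - [10, -0.015, 0, 0, 0]
    - [10, -0.03, 0, 0, 0]
    - [10, -0.048, 0, 0, 0]
    - [10, -0.066, 0.003, 0, 0]
    - [10, -0.084, 0.008, 0, 0]
    - [10, -0.1, 0.014, 0, 0]
    - [10, -0.112, 0.02, 0, 0]
    - [10, -0.12, 0.025, 0, 0]
    - [10, -0.12, 0.025, 0, 0]

```text
clock: 15.7
tool_pos: [0.6131, 0.1097, 0.0712]
orientation: [180.0, -0.0, -103.0]
force: [-0.2, -0.5, -1.4]
opening: 0.0234
```

```bash
python3 - <<'E'
from h import *
s=grab('top','top10');grab('scene','scene10')
rows([])
a=s['frame'][150:350,330:600]; cv2.imwrite('pics/c10.png',cv2.resize(a,None,fx=2.9,fy=2.9,interpolation=cv2.INTER_CUBIC)[:,:,::-1])
a=pickle.load(open('scene10.pkl','rb'))['frame'][180:360,0:240]; cv2.imwrite('pics/s10.png',cv2.resize(a,None,fx=3.3,fy=3.3,interpolation=cv2.INTER_CUBIC)[:,:,::-1])
E
```

```text
t 15.8 pose [0.6134 0.1085 0.0712] [ 1.7999e+02 -1.0000e-02 -1.0305e+02] F [-0.1  0.4 -1.3] open 0.0239
[]
```

View pics/c10.png

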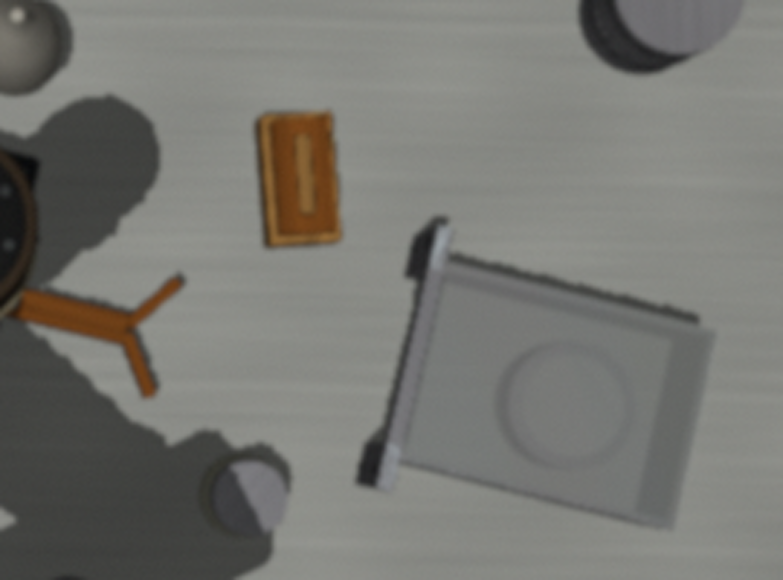

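View pics/s10.png

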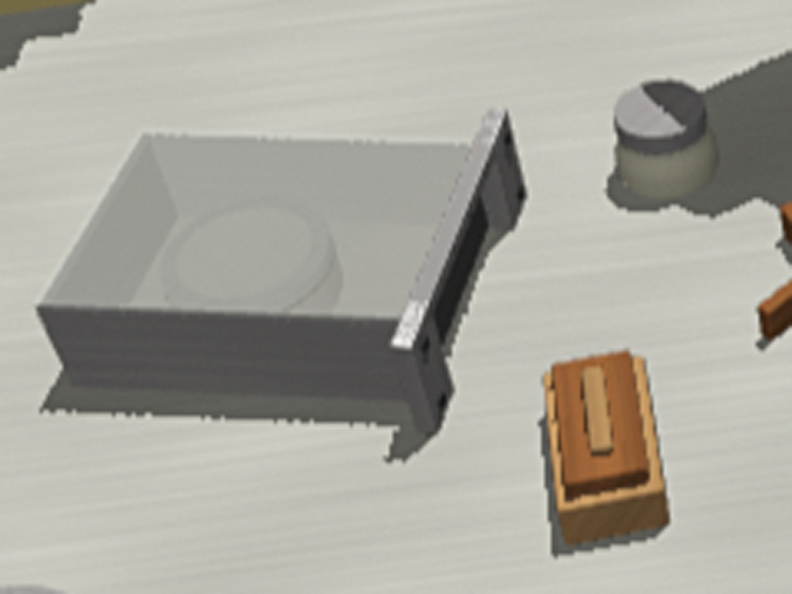

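The tin is inside, centre at crop (565,405), and the flap's raised strip has gone, so it has shut. Now I'll set the pusher down: lower 2 mm, open part way and lift.

Call:
play_rows:
  series:
    - [10, 0, 0, 0.001, 0]
    - [10, 0, 0, 0.002, 0]
    - [10, 0, 0, 0.002, 0]
    - [65, 0, 0, 0.002, 0]
    - [65, 0, 0, 0.002, 0]
    - [65, 0, 0, 0.002, 0]
    - [65, 0, 0, 0.002, 0]
    - [65, 0, 0, 0.002, 0]
    - [65, 0, 0, 0.002, 0]
    - [65, 0, 0, 0.002, 0]

```text
clock: 16.8
tool_pos: [0.6136, 0.1086, 0.0691]
orientation: [180.0, -0.0, -103.1]
force: [-0.1, -0.6, 0.1]
opening: 0.057
```

Call:
play_rows:
  series:
    - [65, 0, 0, 0, 0]
    - [65, 0, 0, 0, 0]
    - [65, 0, 0, -0.01, 0]
    - [65, 0, 0, -0.03, 0]
    - [65, 0, 0, -0.06, 0]
    - [65, 0, 0, -0.1, 0]
    - [65, 0, 0, -0.14, 0]
    - [65, 0, 0, -0.18, 0]
    - [65, 0, 0, -0.2, 0]
    - [65, 0, 0, -0.2, 0]

```text
clock: 17.8
tool_pos: [0.615, 0.1089, 0.2743]
orientation: [-179.6, 0.2, -103.0]
force: [0.2, 0.3, -0.0]
opening: 0.0571
```

```bash
python3 - <<'E'
from h import *
rows([(65,.45,.3,.27,-103)])
E
```

```text
t 17.8 pose [0.615  0.1089 0.2743] [-179.64    0.24 -103.04] F [ 0.2  0.3 -0. ] open 0.0571
[[65, -0.149, 0.204, 0.004, -0.0]]
```

Moving the arm clear of the view for the final check.

Call:
play_rows:
  series:
    - [65, -0.02, 0.03, 0, 0]
    - [65, -0.05, 0.06, 0, 0]
    - [65, -0.08, 0.1, 0, 0]
    - [65, -0.11, 0.14, 0, 0]
    - [65, -0.14, 0.17, 0, 0]
    - [65, -0.17, 0.19, 0, 0]
    - [65, -0.2, 0.2, 0, 0]
    - [65, -0.22, 0.2, 0, 0]
    - [65, -0.22, 0.2, 0, 0]
    - [65, -0.22, 0.2, 0, 0]

```text
clock: 18.8
tool_pos: [0.4682, 0.368, 0.2685]
orientation: [180.0, -0.1, -103.0]
force: [-1.0, -0.2, -0.5]
opening: 0.0573
```

```bash
python3 - <<'E'
from h import *
s=grab('top','top11');sc=grab('scene','scene11')
rows([])
W=cloud(s)
def reg(u0,u1,v0,v1,zlo,zhi):
    m=np.zeros((480,640),bool); m[v0:v1,u0:u1]=1
    return m&(W[...,2]>zlo)&(W[...,2]<zhi)
def circ(n,*a):
    p=W[reg(*a)]; (c,r)=cv2.minEnclosingCircle(p[:,:2].astype(np.float32)); print(n,np.round(c,4),round(r,4))
circ('jar',395,435,300,340,.035,.07); circ('can',335,375,345,385,.055,.09); circ('squeeze',310,360,140,190,.02,.15)
print('mould',cv2.minAreaRect(W[reg(410,455,180,245,.03,.07)][:,:2].astype(np.float32)))
f=s['frame'].astype(int); m=(f[...,0]>f[...,2]*1.7)&(W[...,2]>.012)&(W[...,2]<.04); m[:,410:]=0; p=W[m]; print('pusher',cv2.minAreaRect(p[:,:2].astype(np.float32)),np.percentile(p[:,2],[10,50,90]))
d=(p[:,:2]-O)@EX; print('pusher hatch x max',d.max())
a=sc['frame'][180:360,0:240]; cv2.imwrite('pics/s11.png',cv2.resize(a,None,fx=3.3,fy=3.3,interpolation=cv2.INTER_CUBIC)[:,:,::-1])
a=s['frame'][200:340,450:590]; cv2.imwrite('pics/c11.png',cv2.resize(a,None,fx=4.2,fy=4.2,interpolation=cv2.INTER_CUBIC)[:,:,::-1])
E
```

```text
t 18.9 pose [0.4684 0.3672 0.2689] [ 1.7998e+02 -4.0000e-02 -1.0310e+02] F [-0.1  0.4  0.5] open 0.0571
[]
jar [ 0.4621 -0.1104] 0.0282
can [0.3707 0.0189] 0.0276
squeeze [0.802  0.0679] 0.0364
mould ((0.7028430700302124, -0.1501428633928299), (0.09848877787590027, 0.05384624004364014), 4.868219375610352)
pusher ((0.6078642010688782, 0.07467298209667206), (0.2612418532371521, 0.09058116376399994), 76.9886474609375) [0.01943537 0.02247074 0.02547538]
pusher hatch x max -0.17698856744257824
```

View pics/top11.png

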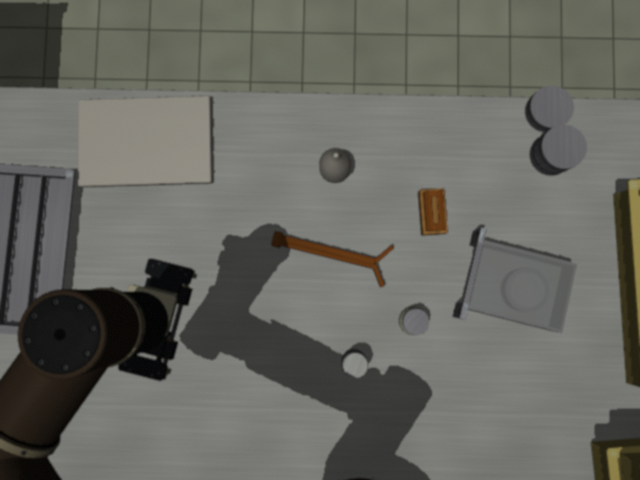

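View pics/s11.png

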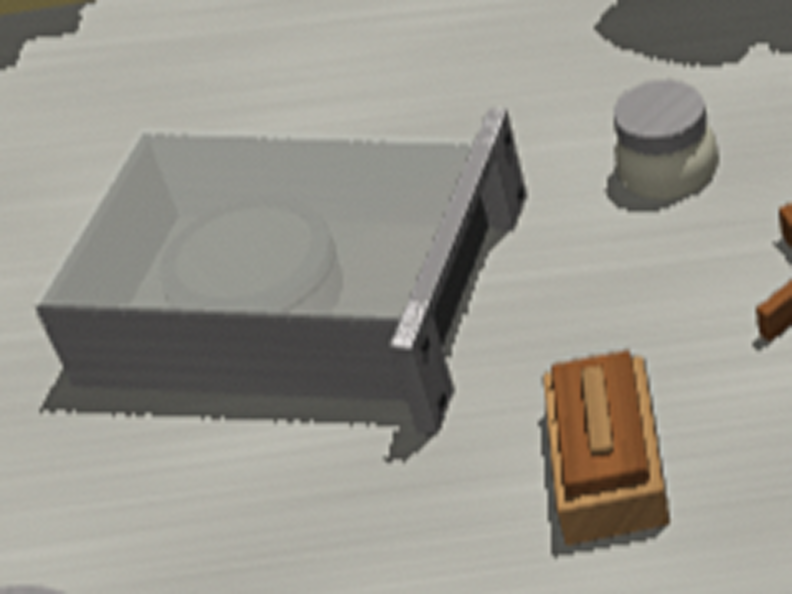

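View pics/c11.png

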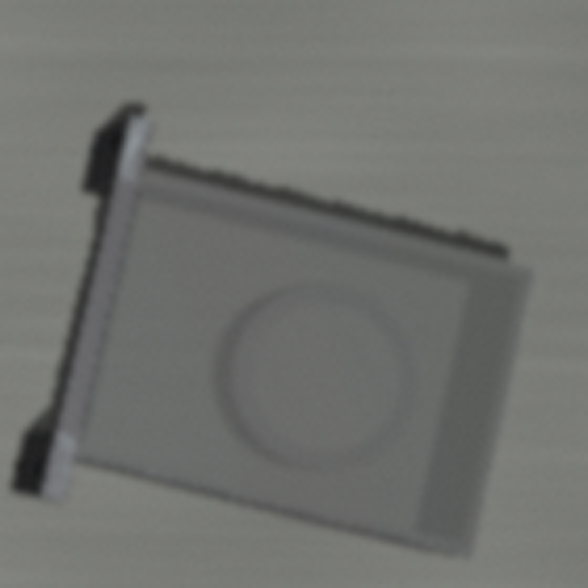

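The tin sits clear of the flap line at (525,290) in the top view. The flap looks shut, as in the first picture. The pusher lies flat 165 mm clear of the frame, and the bystanders are within about 1 mm of where they were. Handing in.

```bash
python3 -c "
from plant import close_job; print(close_job())"
```

```text
the job is handed in; nothing more can be done
None
```

I pushed the tin in under the flap with the pusher's fork along a curve between mould and jar. I then drew the pusher straight out, laid it down and lifted the gripper clear. The job took about 19 s of the 67 s allowed.

What the last checks showed:
- **Tin:** it lies flat in the box, its centre about 125 mm past the flap's plane (98 mm needed).
- **Flap:** it looks shut in both views. I judged this from the pictures, because there is no reading of the flap's angle.
- **Pusher:** it lies flat, its nearest tip about 165 mm in front of the box frame.
- **Other things:** jar, can, squeeze bottle and mould all measured within about 1 mm of where they started.
- **Forces:** the readings I took stayed within a few newtons.

One measurement disagreed. Early in the push, the tin's measured place was about 5 mm short of where the pusher's pose put it. This fell to 2–3 mm once I shortened the assumed offset by 2 mm, so I aimed deep enough to cover it. No check failed.

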